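# Turn an arbor seat-up between bench centres and load the test bar

### The job

Turn the arbor between the bench centres (it has a radial handle) until its flat seat with the engraved line faces straight up, and let go. Then take the aluminium test bar from the sloping rest, push the arbor's spring-loaded end stop back with the end of the bar, lay the bar lengthwise and centred on the seat, and release it, so that the stop holds it against the low fixed stop with the seat still facing up. Do not disturb the two metal samples and the loupe.

Things in the scene. Friction and masses are not known exactly. Their poses are not given: they have to be found in the camera images.
- centre_line (a point): Middle of the arbor's axis of rotation, 85 mm above the worktop, fixed (does not turn). y = along the axis, z = up, x = level, away from the robot. Bench centres: fixed dark base plate 120 x 350 x 16 mm, two grey heads (46 mm wide, tops 98 mm above the worktop, inner faces 118 mm either side of here) hold a level steel arbor, 48 mm thick, between cone centres.
- arbor (a joint): Turning angle of the arbor (rad) about the y axis of centre_line: 0 = seat and handle point straight up; negative = they lean towards the robot (-x), positive = away; travel -1.5 to 1.5. Starts leaning towards the robot. Stiff by friction (0.12 N m): it stays where it is left; about 2 N at the handle turns it.
- handle (a point): Grip point on the arbor's handle, a round steel pin 15 mm in diameter that stands out radially from a dark collar at the arbor's -y end, on the seat's side. The point is 72 mm from the axis of rotation and 65 mm to -y of centre_line; the pin is bare from 36 to 90 mm (tip) from the axis. y = along the arbor, z = out along the pin. Turns with the arbor.
- seat (a point): Point on the arbor's flat aluminium seat (46 mm wide in x, fine dark line along it), where the middle of the bar's underside belongs: 30 mm from the axis, 18 mm to +y of centre_line. y = along the arbor, z = out of the seat. The fixed end stop, 6 mm proud, has its face at y = -50 mm (10 mm thick), the spring stop at rest at y = +44 mm: the bar holds it 6 mm open. No side walls.
- spring_stop (a joint): How far the spring stop is pushed back to +y (m): 0 = at rest, 0.018 = limit. The spring pushes back with 3 N at 0, 4.5 N at 6 mm and 6 N at 12 mm.
- spring_face (a point): Centre of the face of the spring stop, a steel block 30 mm wide (x), 10 mm thick (y) that stands 18 mm proud of the seat at its +y end; this point is 9 mm above the seat. y = along the arbor, the direction in which it is pushed back.
- test_bar: Loose aluminium bar 100 mm long (x), 24 mm wide (y), 24 mm high (z), about 150 g, origin at its centre; either end may go first. It starts on the sloping rest, length along the slope, upper end away from the robot, z normal to the slope. Its sides are free for fingers over its middle 70 mm (the bed there is 18 mm wide).
- sloping_rest: Fixed rest that holds the bar at 35 degrees to the level, rising away from the robot (along its own +x): foot plate 120 x 80 x 10 mm, a bed on two posts whose middle is 62 mm above the worktop, a lip at the lower end and low cheeks (8 mm above the bed) at both ends, 1 mm clear of the bar's sides. Origin under the middle of the foot plate, z up.
- sample_a: Bystander: bright metal sample, stepped hollow cylinder 45 mm in diameter, 62 mm high, origin at the centre of its underside. Leave it alone.
- sample_b: Bystander: bright metal sample, plain disc 48 mm in diameter, 26 mm high, origin at the centre of its underside. Leave it alone.
- loupe: Bystander: black loupe 41 mm in diameter, 40 mm high, origin at the centre of its underside. Leave it alone.
Not all that is in view belongs to the job. Of the things like the test_bar, leave any that is brown, orange or purple; of the rest the smaller one is meant.

How it is judged:
By the outcome, as a careful person would: the job done as asked, in the order asked, and still so for the second after the job is handed in, with the robot touching nothing.
It also fails if it takes over 51 s, if anything falls off the work surface, if the arm or the gripper's body presses on something with over 40 N, if the wrist force passes 120 N, or if a joint passes its speed limit or range.

### The arm

A 7-joint arm with a two-finger parallel gripper is mounted at the origin on a cart in front of the work surface, level with it; the furniture and walls round the work are solid. World frame = base frame: x ahead of the robot, y to its left, z up, the work surface at z = 0. Lengths are in m, angles in rad, forces in N, time in s.
With the tool pointing down it reaches from about 0.4 to 0.85 m from the base axis. Payload 10.4 kg.
Tool frame: the origin (TCP) lies at the very end of the fingers, on their centre line; the grasp point (between the pads) lies 19 mm behind it (ctrl.tcp_to_grasp is the distance from the TCP to the grasp point, in m); z points along the fingers, y is the line along which they close (so a half turn about z gives the same grasp; the last joint's range is limited). The gripper opens to 85 mm and grips with 20 to 120 N. Pads are 22 mm wide; open, the fingers measure 114 mm over their backs; the gripper's body (76 mm by 85 mm) begins 54 mm behind the grasp point. The pads swing forward as they close: fully open they stand 13 mm farther back than shut.
Start: joints at [1.29, 0.332, -0.065, 1.46, 0.022, 1.35, -0.088], TCP at [0.159, -0.604, 0.231] pointing down, gripper open.
Joint ranges: [-2.6, 2.6], [-0.5, 2.12], [-1.47, 1.34], [0.16, 2.42], [-1.27, 4.41], [0.06, 2.06], [-2.6, 2.6]. Speed limits (rad/s): [2.22, 2.22, 2.79, 2.79, 3.14, 3.14, 3.14].

### API

Orientations are given as a unit quaternion [x, y, z, w].
In Python, from rig import ctrl gives the robot as it stands.
- The arm moves only by the tool carry_out, never from a script. Its argument "deltas" is a list of rows, each a list of 3 entries, a list of its own where there are three numbers: the turn, a rotation vector about the tool's x, y, z in degrees, then the shift along the tool's x, y, z in m, then the closure, from 0 (fully open) to 1 (shut). A call has 1 to 20 rows; each row is the pose to reach, as a shift and turn from the pose commanded when the call began, along the tool's axes at that moment; what a row does not reach only later rows make up. A row lasts 1/10 s, in which the tool goes at most 50 mm and 8.59 degrees, less where a joint would pass 70% of its speed; a pose out of reach is approached as far as the arm can. A call with a gripper value outside its range is refused whole. The fingers move at their own pace and stop on an object; "squeeze" is the grip in N (left out, the last holds). Time passes only in rows, so rows that repeat a pose let the fingers close. It gives the time, the measured TCP pose, the force, the opening and the grip force at its end, in the units of the state.
- ctrl.sense(): the state, without advancing time (a new reading comes with each control period).
- ctrl.grab_frame(name): name is "side" or "top" or "wrist"; returns a dict with "frame" (400x640x3 uint8, red, green, blue), "depth" (400x640 float32, m along the optical axis (not along the pixel's ray), 0 where there is no reading), "fx", "fy", "cx", "cy" (pixels), "rvec" (rotation vector, rad) and "tvec" (3), from world to camera coordinates, as OpenCV has them; the wrist camera has in their place "T_tool_cam" (4x4, takes a point from camera to tool coordinates, whose origin is the TCP and whose axes are the flange's). Camera axes: x right, y down, z forward; pixel columns grow to the right and rows downward; lengths in m; the calibration is good to about 2 mm. The wrist camera is an equidistant fisheye: a pixel r from the principal point sees the ray r / f radians off the axis. A picture is of the moment at which its call begins: read the wrist's pose just before it.
- ctrl.job_done(): hands the job in; it is judged then, once.
Trained networks look in a picture, given as the dict that the camera call returned (one of the last four; its "shot" number tells which), for a name from the list of things; names that differ only in an ending like _2 or _b are one class to them, and where a whole thing is asked for, a point or a joint stands for the part that bears it (a point fixed in the world has none). Each returns a list of dicts, best first, with "p" (0 to 1); they miss things now and then, are a little off and sometimes report something else, mostly with a low value. They report only what shows in the picture. A call takes as long as a camera call. They do not tell look-alikes from the thing itself.
- ctrl.boxes_of(picture, label): "at" ([x, y, z] in m, in world coordinates, good to about 4 mm: the middle of the surface that is visible of it).
The state is a dict: "time_s": time; "joint_pos": joint angles; "qvel": joint speeds; "tau": joint torques, N m; "tcp_pos": TCP position; "ee_rot": TCP orientation; "wrist_force": force on the tool from outside, world axes, zero at the start; "torque": the same for the moment, N m; "finger_gap": opening from 0.0 (shut) to 1.0 (fully open); "grip_force": force on a finger pad.
Only numpy, scipy, OpenCV 4.12 (cv2) and the standard library are available. Lean on these libraries where they do the work, as an engineer would, in place of code of your own. Each camera call takes 0.05 s, during which the arm holds its last target. There are 200 camera calls.

## Working session

There is one attempt and no reset: what is moved stays moved. The work goes in short steps, Python scripts to look and compute and a tool call to move; the robot and the scene stay as the last step left them, time stands still between calls to the robot, and variables do not carry over. Pictures are saved under pics/ and viewed, at most 10 in all, crops included, and the job is handed in when it is done.

Besides the shell and the picture viewer there is one more tool, called as name([rows], argument=value, ...), one row to a line, values as JSON. carry_out: Moves the arm, as the interface text tells. Its arguments: {"type":"object","properties":{"deltas":{"type":"array"},"squeeze":{"type":"number"}},"required":["deltas"]}

```bash
mkdir -p pics
cat > h.py <<'E'
import numpy as np, cv2
from scipy.spatial.transform import Rotation as R
from rig import ctrl
def world(p,u,v):
    d=p["depth"][int(v),int(u)]
    c=np.array([(u-p["cx"])/p["fx"]*d,(v-p["cy"])/p["fy"]*d,d])
    return R.from_rotvec(np.ravel(p["rvec"])).inv().apply(c-np.ravel(p["tvec"]))
def cloud(p):
    d=p["depth"];v,u=np.mgrid[:400,:640]
    c=np.stack([(u-p["cx"])/p["fx"]*d,(v-p["cy"])/p["fy"]*d,d],-1).reshape(-1,3)
    return R.from_rotvec(np.ravel(p["rvec"])).inv().apply(c-np.ravel(p["tvec"])).reshape(400,640,3)
def pix(p,X):
    c=R.from_rotvec(np.ravel(p["rvec"])).apply(X)+np.ravel(p["tvec"])
    return c[0]/c[2]*p["fx"]+p["cx"],c[1]/c[2]*p["fy"]+p["cy"]
E
python3 - <<'E'
from h import *
for n in("top","side"):
    p=ctrl.grab_frame(n)
    cv2.imwrite(f"pics/{n}0.png",p["frame"][...,::-1]); np.savez(f"{n}0.npz",**{k:v for k,v in p.items()})
    for l in("arbor","handle","seat","spring_face","test_bar","sloping_rest","sample_a","loupe"):
        print(n,l,[(np.round(b["at"],3).tolist(),round(b["p"],2),np.round(pix(p,b["at"])).tolist()) for b in ctrl.boxes_of(p,l)][:4])
s=ctrl.sense();print(s["tcp_pos"],s["ee_rot"],s["time_s"],ctrl.tcp_to_grasp)
E
```

```text
top arbor [([0.564, -0.044, 0.11], 0.84, [363.0, 192.0])]
top handle [([0.562, -0.042, 0.106], 0.94, [362.0, 193.0]), ([0.486, -0.334, 0.025], 0.33, [426.0, 213.0]), ([0.655, 0.292, 0.037], 0.31, [286.0, 175.0])]
top seat [([0.56, -0.044, 0.107], 0.61, [363.0, 193.0])]
top spring_face []
top test_bar [([0.505, 0.523, 0.038], 0.77, [234.0, 208.0]), ([0.514, 0.366, 0.08], 0.53, [268.0, 205.0]), ([0.337, 0.297, 0.025], 0.52, [284.0, 246.0]), ([0.383, 0.645, 0.032], 0.5, [205.0, 236.0])]
top sloping_rest [([0.515, 0.355, 0.009], 0.83, [272.0, 207.0])]
top sample_a [([0.482, -0.333, 0.023], 0.56, [425.0, 214.0]), ([0.339, 0.183, 0.059], 0.39, [310.0, 246.0])]
top loupe []
side arbor [([0.564, -0.085, 0.108], 0.59, [345.0, 236.0])]
side handle [([0.568, -0.083, 0.104], 0.83, [347.0, 237.0]), ([0.534, 0.355, 0.011], 0.53, [341.0, 196.0]), ([0.57, -0.114, 0.044], 0.43, [346.0, 261.0])]
side seat [([0.57, -0.083, 0.108], 0.91, [347.0, 236.0])]
side spring_face []
side test_bar [([0.479, 0.506, 0.025], 0.78, [330.0, 175.0]), ([0.516, 0.353, 0.074], 0.71, [337.0, 181.0]), ([0.481, 0.226, 0.018], 0.65, [325.0, 210.0]), ([0.383, 0.631, 0.017], 0.6, [310.0, 163.0])]
side sloping_rest []
side sample_a [([0.341, 0.16, 0.037], 0.67, [282.0, 212.0]), ([0.485, -0.346, 0.024], 0.62, [307.0, 319.0]), ([0.569, -0.11, 0.042], 0.31, [346.0, 261.0]), ([0.56, 0.024, 0.112], 0.2, [346.0, 216.0])]
side loupe []
[ 0.15937607 -0.60438672  0.23137429] [9.91703656e-01 1.28545133e-01 1.67633744e-05 8.00833672e-05] 0.9 0.0187
```

View pics/top0.png

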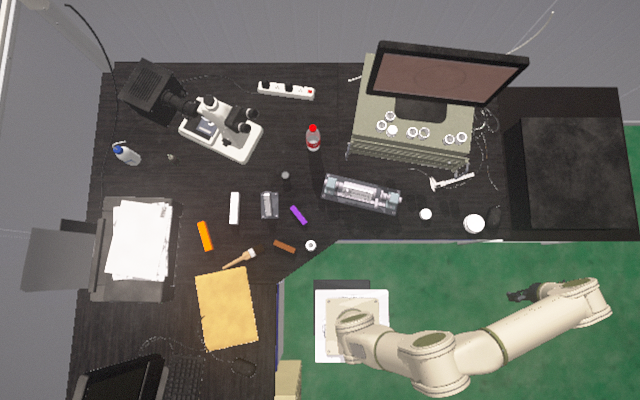

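View pics/side0.png

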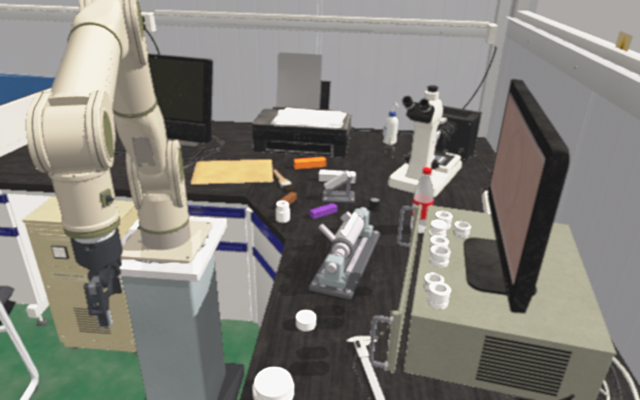

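Lookalikes in top view: white bar (234,208), bar on the rest (268,205), purple (298,214), brown (284,246), orange (205,236). Excluding the coloured ones, the smaller is the bar on the rest at (268,205). The arbor is at (362,192). I'll check this in a close crop and measure.

Run:
```python
from h import *
ims=[]
for n,(a,b,c,d) in (("top",(165,225,225,410)),("side",(165,300,290,400))):
    p=dict(np.load(f"{n}0.npz",allow_pickle=True)); 
    im=cv2.resize(p["frame"][a:b,c:d,::-1],None,fx=4,fy=4,interpolation=cv2.INTER_CUBIC);ims.append(im[:, :740] )
    P=cloud(p)
    m=(P[...,0]>.4)&(P[...,0]<.75)&(P[...,1]>-.32)&(P[...,1]<.25)
    for lo,hi in((.008,.024),(.09,.103),(.105,.14)):
        k=m&(P[...,2]>lo)&(P[...,2]<hi); q=P[k][:,:2].astype(np.float32)
        if len(q)>5: print(n,lo,len(q),q.mean(0),cv2.minAreaRect(q))
    m=(P[...,0]>.42)&(P[...,0]<.62)&(P[...,1]>.27)&(P[...,1]<.45)
    for lo,hi in((.006,.014),(.05,.2)):
        k=m&(P[...,2]>lo)&(P[...,2]<hi); q=P[k]
        if len(q)>5: print(n,"rest",lo,len(q),q.mean(0),q.min(0),q.max(0),cv2.minAreaRect(q[:,:2].astype(np.float32)))
cv2.imwrite("pics/c_top.png",ims[0]);cv2.imwrite("pics/c_side.png",ims[1])
h=ims[0].shape[0]; s=cv2.resize(ims[1],(int(440),540)); print([i.shape for i in ims])
W=max(i.shape[1] for i in ims);H=sum(i.shape[0] for i in ims)
o=np.zeros((H,W,3),np.uint8);y=0
for i in ims:o[y:y+i.shape[0],:i.shape[1]]=i;y+=i.shape[0]
f=min(800/W,600/H,1);cv2.imwrite("pics/c.png",cv2.resize(o,None,fx=f,fy=f))
```

```text
top 0.008 1097 [ 0.5623779  -0.02903603] ((0.5768448114395142, -0.03465011715888977), (0.34174105525016785, 0.5654662847518921), 0.5946292281150818)
top 0.09 432 [ 0.5773408  -0.04587586] ((0.6384994983673096, -0.0926569253206253), (0.414387583732605, 0.2274179309606552), 80.06417083740234)
top 0.105 496 [ 0.6203996  -0.10182382] ((0.6815527081489563, -0.1066213846206665), (0.25173789262771606, 0.38701164722442627), 45.0909423828125)
top rest 0.006 265 [0.51815801 0.35976384 0.00913508] [0.42013264 0.2710051  0.00600129] [0.61801753 0.44717043 0.01399093] ((0.5201812982559204, 0.35980337858200073), (0.17489564418792725, 0.19907303154468536), 88.82097625732422)
top rest 0.05 161 [0.52155788 0.36904986 0.08422158] [0.46818294 0.35417231 0.0506156 ] [0.56924432 0.38944919 0.11318334] ((0.5198131799697876, 0.3677225112915039), (0.10210802406072617, 0.03487114608287811), 5.589176177978516)
side 0.008 1570 [ 0.57352877 -0.06766086] ((0.5939368009567261, -0.030379801988601685), (0.29218345880508423, 0.572002649307251), 3.885732650756836)
side 0.09 595 [ 0.5707023  -0.08781027] ((0.6436429023742676, -0.09275609254837036), (0.4021229147911072, 0.22885467112064362), 80.9177474975586)
side 0.105 564 [ 0.5739686  -0.06251391] ((0.6217618584632874, -0.12443801760673523), (0.33223292231559753, 0.26269590854644775), 80.1331787109375)
side rest 0.006 255 [0.52018574 0.35613411 0.0090366 ] [0.46053733 0.31797443 0.00606166] [0.57845126 0.4035052  0.01391705] ((0.5195716023445129, 0.3611154556274414), (0.11831872910261154, 0.08192195743322372), 4.015495300292969)
side rest 0.05 268 [0.52499407 0.35744754 0.07602285] [0.46600869 0.34367689 0.05026591] [0.56963586 0.38413267 0.10962522] ((0.5186277627944946, 0.3603169918060303), (0.10334540903568268, 0.04043189436197281), 4.736108779907227)
[(240, 740, 3), (540, 440, 3)]
```

View pics/c.png

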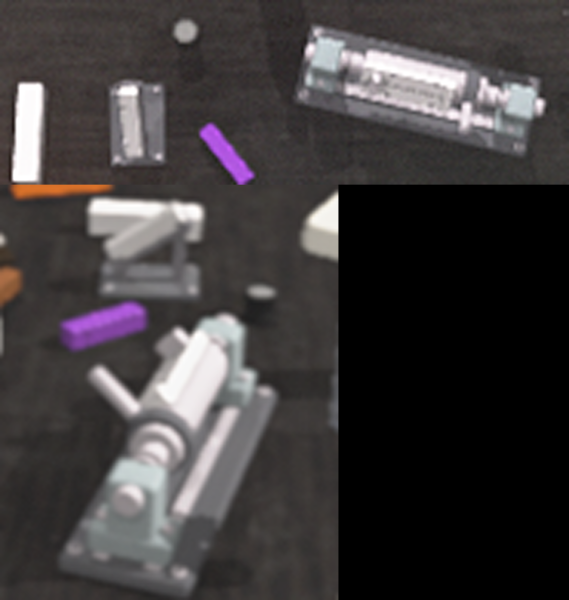

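Crop: the grey bar lies on the sloping rest (crop ~(130,120)); the larger white bar is to its left (28,130); the arbor at (420,85) leans its handle pin towards the robot (side crop (115,390)). Choice confirmed. Now fit the fixture's pose.

Run:
```python
from h import *
c=np.array([.57,-.05]);yaw=np.radians(-9)
P=[cloud(dict(np.load(f"{n}0.npz",allow_pickle=True))).reshape(-1,3) for n in("top","side")]
for it in range(4):
    for n,Q in zip("ts",P):
        L=(Q[:,:2]-c)@np.array([[np.cos(yaw),-np.sin(yaw)],[np.sin(yaw),np.cos(yaw)]])
        base=(abs(L[:,0])<.08)&(abs(L[:,1])<.2)&(Q[:,2]>.010)&(Q[:,2]<.022)
        r=cv2.minAreaRect(Q[base][:,:2].astype(np.float32))
        head=(abs(L[:,0])<.05)&(abs(L[:,1])>.11)&(abs(L[:,1])<.2)&(Q[:,2]>.094)&(Q[:,2]<.102)
        hp=Q[head&(L[:,1]>0)];hm=Q[head&(L[:,1]<0)]
        print(n,base.sum(),r,hp.mean(0),len(hp),hm.mean(0),len(hm))
        if n=="t": cc=r[0];d=hp.mean(0)-hm.mean(0)
    c=np.array(cc);yaw=-np.arctan2(d[0],d[1]);print(c,np.degrees(yaw),(hp+0).mean(0)[:2]/2+hm.mean(0)[:2]/2)
# local-frame view of upper things
Q=np.vstack(P);L=(Q[:,:2]-c)@np.array([[np.cos(yaw),-np.sin(yaw)],[np.sin(yaw),np.cos(yaw)]])
k=(abs(L[:,1]+.065)<.005)&(L[:,0]<.02)&(L[:,0]>-.11)&(Q[:,2]>.03)
print("handle local x,y,z");print(np.round(np.c_[L[k],Q[k][:,2]],3)[::3][:30])
a=[b for b in [0]]
k=(abs(L[:,1]-.0)<.03)&(abs(L[:,0])<.06)&(Q[:,2]>.06)
print("seat");q=np.c_[L[k],Q[k][:,2]]
for x in np.arange(-.05,.05,.01):
    m=(q[:,0]>=x)&(q[:,0]<x+.01);print(round(x,3),m.sum(),np.round(np.median(q[m],0),3) if m.any() else"")
# bar
for n,Q in zip("ts",P):
    k=(Q[:,0]>.46)&(Q[:,0]<.58)&(abs(Q[:,1]-.361)<.035)&(Q[:,2]>.055);q=Q[k]
    for x in np.arange(.46,.58,.02):
        m=(q[:,0]>=x)&(q[:,0]<x+.02);
        if m.any():print(n,round(x,2),m.sum(),np.round(np.r_[np.median(q[m],0),q[m].min(0)[1:],q[m].max(0)[1:]],3))
```

```text
t 828 ((0.5712004899978638, -0.03708308935165405), (0.36103346943855286, 0.12975674867630005), 77.1160659790039) [0.60616185 0.09263744 0.0975446 ] 88 [ 0.53951365 -0.17897066  0.09700446] 74
s 1342 ((0.5714781880378723, -0.05104345083236694), (0.3529103398323059, 0.1208125427365303), 76.07814025878906) [0.60518513 0.08341884 0.09688238] 88 [ 0.53847662 -0.18719908  0.09692523] 159
[ 0.57120049 -0.03708309] -13.787037376104886 [ 0.57183088 -0.05189012]
t 831 ((0.5740360021591187, -0.029962167143821716), (0.3734719455242157, 0.14014515280723572), 74.93476867675781) [0.60639961 0.09413328 0.09758532] 84 [ 0.53994785 -0.17704152  0.09688313] 80
s 1342 ((0.5714781880378723, -0.05104345083236694), (0.3529103398323059, 0.1208125427365303), 76.07814025878906) [0.606053   0.08744256 0.09695617] 73 [ 0.5391553  -0.18477651  0.09691644] 170
[ 0.574036   -0.02996217] -13.769078722629306 [ 0.57260415 -0.04866697]
t 831 ((0.5740360021591187, -0.029962167143821716), (0.3734719455242157, 0.14014515280723572), 74.93476867675781) [0.60708333 0.09669268 0.0976433 ] 75 [ 0.54093853 -0.17421707  0.09699
[... 1352 characters left out ...]
   0.104]
0.02 55 [ 0.024 -0.002  0.093]
0.03 0 
0.04 0 
t 0.46 8 [0.476 0.368 0.061 0.357 0.055 0.379 0.065]
t 0.48 32 [0.489 0.369 0.067 0.356 0.056 0.379 0.08 ]
t 0.5 30 [0.51  0.368 0.081 0.357 0.062 0.381 0.093]
t 0.52 35 [0.529 0.369 0.095 0.358 0.061 0.38  0.106]
t 0.54 34 [0.551 0.37  0.102 0.354 0.087 0.389 0.113]
t 0.56 17 [0.565 0.372 0.092 0.354 0.084 0.389 0.099]
s 0.46 9 [0.474 0.357 0.058 0.346 0.055 0.369 0.061]
s 0.48 30 [0.491 0.357 0.066 0.347 0.056 0.375 0.078]
s 0.5 54 [0.511 0.356 0.072 0.344 0.055 0.376 0.091]
s 0.52 64 [0.53  0.356 0.086 0.348 0.055 0.38  0.105]
s 0.54 73 [0.551 0.355 0.086 0.345 0.056 0.383 0.11 ]
s 0.56 16 [0.564 0.363 0.087 0.344 0.055 0.384 0.094]
```

```bash
cat >> h.py <<'E'
C=np.array([.5715,-.051,.085]);YAW=np.radians(-13.9)
ex=np.array([np.cos(YAW),np.sin(YAW),0]);ey=np.array([-np.sin(YAW),np.cos(YAW),0])
def loc(x,y,z): return C+ex*x+ey*y+np.array([0,0,z])
def rot(xa,za):
    z=np.array(za,float);z/=np.linalg.norm(z);x=np.array(xa,float);x-=z*(x@z);x/=np.linalg.norm(x)
    return R.from_matrix(np.c_[x,np.cross(z,x),z])
def delta(pos,r=None):
    s=ctrl.sense();q=R.from_quat(s["ee_rot"]);r=r or q
    return np.round(np.degrees((q.inv()*r).as_rotvec()),2).tolist(),np.round(q.inv().apply(np.array(pos)-s["tcp_pos"]),4).tolist()
def wcloud(p,s):
    T=p["T_tool_cam"];d=p["depth"].astype(float);v,u=np.mgrid[:400,:640]
    x=(u-p["cx"])/p["fx"];y=(v-p["cy"])/p["fy"];th=np.hypot(x,y);k=np.tan(th)/np.maximum(th,1e-9)
    c=np.stack([x*k*d,y*k*d,d],-1).reshape(-1,3);c=c@T[:3,:3].T+T[:3,3]
    return (R.from_quat(s["ee_rot"]).apply(c)+s["tcp_pos"]).reshape(400,640,3)
E
python3 - <<'E'
from h import *
Q=cloud(dict(np.load("side0.npz",allow_pickle=True))).reshape(-1,3)
L=np.c_[(Q-C)@ex,(Q-C)@ey,Q[:,2]]
k=(abs(L[:,1]+.065)<.02)&(L[:,0]<-.02)&(L[:,0]>-.11)&(L[:,2]>.09);print(np.round(L[k],3).tolist())
print(delta(loc(-.052,-.065,.185),rot(ey,[0,0,-1])))
E
```

```text
[[-0.064, -0.062, 0.149], [-0.065, -0.066, 0.148], [-0.063, -0.065, 0.148], [-0.062, -0.059, 0.145], [-0.068, -0.067, 0.145], [-0.065, -0.067, 0.145], [-0.061, -0.07, 0.148], [-0.06, -0.064, 0.145], [-0.058, -0.061, 0.144], [-0.071, -0.066, 0.14], [-0.066, -0.072, 0.145], [-0.063, -0.072, 0.145], [-0.062, -0.066, 0.142], [-0.06, -0.063, 0.141], [-0.057, -0.063, 0.141], [-0.054, -0.063, 0.142], [-0.066, -0.071, 0.141], [-0.064, -0.07, 0.141], [-0.061, -0.069, 0.141], [-0.058, -0.068, 0.141], [-0.055, -0.069, 0.142], [-0.053, -0.066, 0.141], [-0.051, -0.062, 0.139], [-0.065, -0.066, 0.135], [-0.061, -0.069, 0.138], [-0.057, -0.071, 0.14], [-0.055, -0.07, 0.14], [-0.053, -0.067, 0.138], [-0.05, -0.065, 0.137], [-0.048, -0.063, 0.137], [-0.062, -0.066, 0.133], [-0.058, -0.069, 0.135], [-0.056, -0.066, 0.134], [-0.05, -0.075, 0.14], [-0.05, -0.065, 0.134], [-0.048, -0.062, 0.133], [-0.046, -0.06, 0.132], [-0.056, -0.074, 0.135], [-0.055, -0.07, 0.133], [-0.051, -0.072, 0.135], [-0.049, -0.068, 0.133], [-0.047, -0.067, 0.133], [-0.044, -0.066, 0.133], [-0.042, -0.063, 0.132], [-0.055, -0.0
[... 1257 characters left out ...]
-0.07, 0.112], [-0.027, -0.07, 0.112], [-0.025, -0.068, 0.112], [-0.022, -0.067, 0.112], [-0.03, -0.072, 0.11], [-0.028, -0.067, 0.108], [-0.025, -0.068, 0.109], [-0.021, -0.07, 0.111], [-0.029, -0.075, 0.109], [-0.026, -0.073, 0.108], [-0.024, -0.072, 0.108], [-0.021, -0.07, 0.107], [-0.031, -0.066, 0.1], [-0.026, -0.074, 0.106], [-0.024, -0.071, 0.104], [-0.021, -0.072, 0.105], [-0.027, -0.07, 0.099], [-0.024, -0.069, 0.099], [-0.021, -0.069, 0.1], [-0.025, -0.076, 0.1], [-0.023, -0.074, 0.099], [-0.022, -0.068, 0.096], [-0.029, -0.072, 0.093], [-0.027, -0.069, 0.093], [-0.024, -0.069, 0.093], [-0.021, -0.08, 0.097], [-0.023, -0.081, 0.09]]
([0.01, 0.0, -61.33], [0.4628, -0.3979, -0.0387])
```

carry_out([
  [[0,0,-20],[0.1,-0.09,-0.07],0],
  [[0,0,-40],[0.25,-0.22,-0.08],0],
  [[0,0,-61.3],[0.463,-0.398,-0.039],0],
  [[0,0,-61.3],[0.463,-0.398,-0.039],0],
  [[0,0,-61.3],[0.463,-0.398,-0.039],0],
  [[0,0,-61.3],[0.463,-0.398,-0.039],0],
  [[0,0,-61.3],[0.463,-0.398,-0.039],0],
  [[0,0,-61.3],[0.463,-0.398,-0.039],0],
  [[0,0,-61.3],[0.463,-0.398,-0.039],0],
  [[0,0,-61.3],[0.463,-0.398,-0.039],0],
  [[0,0,-61.3],[0.463,-0.398,-0.039],0],
  [[0,0,-61.3],[0.463,-0.398,-0.039],0],
  [[0,0,-61.3],[0.463,-0.398,-0.039],0],
  [[0,0,-61.3],[0.463,-0.398,-0.039],0],
  [[0,0,-61.3],[0.463,-0.398,-0.039],0],
  [[0,0,-61.3],[0.463,-0.398,-0.039],0],
  [[0,0,-61.3],[0.463,-0.398,-0.039],0],
  [[0,0,-61.3],[0.463,-0.398,-0.039],0],
])

```text
time_s: 2.7
tcp_pos: [0.5053, -0.1024, 0.2704]
ee_rot: [0.788, 0.616, -0.0, 0.0]
wrist_force: [0.2, -0.3, -0.6]
finger_gap: 1.004
grip_force: 0.0
```

Run:
```python
from h import *
s=ctrl.sense();p=ctrl.grab_frame("wrist");cv2.imwrite("pics/w1.png",p["frame"][...,::-1])
Q=wcloud(p,s).reshape(-1,3)[p["depth"].ravel()>0];L=np.c_[(Q-C)@ex,(Q-C)@ey,Q[:,2]]
print(s["tcp_pos"],np.degrees(R.from_quat(s["ee_rot"]).as_rotvec()))
for a,b in((.09,.103),(.010,.020)):
    k=(abs(L[:,0])<.1)&(abs(L[:,1])<.22)&(L[:,2]>a)&(L[:,2]<b)
    if a<.05:print(cv2.minAreaRect(L[k,:2].astype(np.float32)))
    for sg in(1,-1):
        m=k&(L[:,1]*sg>.12)&(abs(L[:,0])<.035)&(abs(L[:,1])<.17)
        if m.any():print(a,sg,m.sum(),np.round(L[m].mean(0),4),np.round(np.percentile(L[m],[2,98],axis=0),4).tolist())
k=(abs(L[:,1]+.065)<.02)&(L[:,0]<-.02)&(L[:,0]>-.11)&(L[:,2]>.11)&(L[:,2]<.17);
print(k.sum(),np.round(np.percentile(L[k],[2,50,98],axis=0),3).tolist())
print(delta(loc(-.052,-.065,.043),rot(ey,[0,0,-1])))
```

```text
[ 0.505271   -0.1023768   0.27036605] [ 1.41845350e+02  1.10778336e+02 -1.92868570e-02]
0.09 -1 1192 [ 0.0008 -0.1392  0.0975] [[-0.0202, -0.1639, 0.0925], [0.0227, -0.1206, 0.0996]]
((0.002214394509792328, -0.010542571544647217), (0.12109073251485825, 0.31752482056617737), 0.06411144137382507)
0.01 1 57 [-0.0163  0.1223  0.0168] [[-0.0349, 0.1202, 0.0143], [0.0337, 0.1243, 0.0199]]
0.01 -1 11 [-0.0343 -0.1649  0.0168] [[-0.035, -0.1683, 0.016], [-0.0324, -0.1596, 0.0177]]
799 [[-0.067, -0.067, 0.111], [-0.045, -0.059, 0.134], [-0.021, -0.053, 0.149]]
([0.01, 0.02, -0.1], [0.0006, -0.0001, 0.1424])
```

View pics/w1.png

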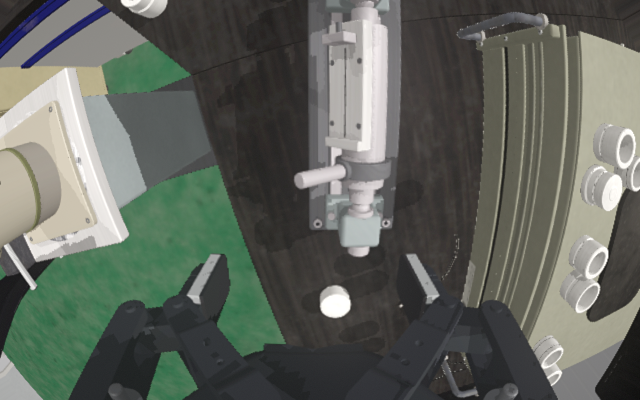

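Wrist view: pin at (320,178) leaning towards the robot, the arbor along the image's vertical, loupe/monitor stand far right; base and head agree with my pose to ~1–2 mm. Straddle the pin, drag upright, close on it.

carry_out([
  [[0,0,0],[0,0,0.04],0],
  [[0,0,0],[0,0,0.08],0],
  [[0,0,0],[0,0,0.12],0],
  [[0,0,0],[0,0,0.142],0],
  [[0,0,0],[0,0,0.142],0.1],
  [[0,0,0],[0,0.01,0.142],0.2],
  [[0,0,0],[0,0.02,0.14],0.25],
  [[0,0,0],[0,0.03,0.138],0.3],
  [[0,0,0],[0,0.04,0.136],0.35],
  [[0,0,0],[0,0.047,0.134],0.4],
  [[0,0,0],[0,0.053,0.133],0.45],
  [[0,0,0],[0,0.053,0.133],0.6],
  [[0,0,0],[0,0.053,0.133],0.8],
  [[0,0,0],[0,0.053,0.133],1],
  [[0,0,0],[0,0.053,0.133],1],
  [[0,0,0],[0,0.053,0.133],1],
  [[0,0,0],[0,0.053,0.133],1],
  [[0,0,0],[0,0.053,0.133],1],
], squeeze=50)

```text
time_s: 4.55
tcp_pos: [0.5574, -0.1143, 0.1375]
ee_rot: [0.788, 0.616, 0.0, 0.0]
wrist_force: [3.1, -0.6, -1.1]
finger_gap: 0.158
grip_force: 48.9
```

```bash
sed -i 's/^C=.*;YAW/C=np.array([.5725,-.0512,.085]);YAW/' h.py
python3 - <<'E'
from h import *
s=ctrl.sense();t=s["tcp_pos"]-C;print(t@ex,t@ey,t[2],s["wrist_force"],s["torque"],s["finger_gap"],s["grip_force"])
p=ctrl.grab_frame("side");Q=cloud(p).reshape(-1,3)
L=np.c_[(Q-C)@ex,(Q-C)@ey,Q[:,2]]
k=(abs(L[:,1]-.018)<.03)&(abs(L[:,0])<.026)&(L[:,2]>.105)&(L[:,2]<.13);A=np.c_[L[k,0],L[k,1],np.ones(k.sum())];f=np.linalg.lstsq(A,L[k,2],rcond=None)[0];print(k.sum(),f,np.degrees(np.arctan(f[0])))
cv2.imwrite("pics/s1.png",cv2.resize(p["frame"][150:300,270:430,::-1],None,fx=4,fy=4))
E
```

```text
0.0004614757102253189 -0.06484480096801973 0.052454972377950534 [ 3.14018947 -0.5519756  -1.08373986] [-0.10373517 -1.01000508 -0.01036588] 0.1579855396382028 48.93081486225128
80 [-0.14495657  0.00183196  0.11520465] -8.2479501210662
```

View pics/s1.png

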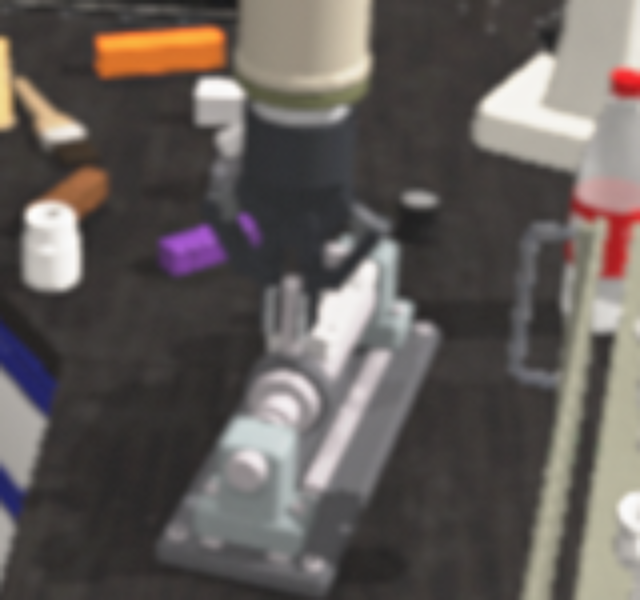

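Pin is gripped between the pads (s1 crop (290,310)) and looks upright. Release, lift, and measure the seat tilt.

carry_out([
  [[0,0,0],[0,0,0],0.6],
  [[0,0,0],[0,0,0],0.4],
  [[0,0,0],[0,0,0],0.4],
  [[0,0,0],[0,0,-0.03],0.4],
  [[0,0,0],[0,0,-0.07],0.3],
  [[0,0,0],[0,0,-0.11],0],
  [[0,0,0],[0.0,0,-0.14],0],
  [[0,0,0],[0.0,0,-0.14],0],
])

```text
time_s: 5.4
tcp_pos: [0.5586, -0.1142, 0.2818]
ee_rot: [0.788, 0.616, 0.002, 0.003]
wrist_force: [0.0, -0.0, -0.1]
finger_gap: 1.002
grip_force: 0.0
```

```bash
cat > tilt.py <<'E'
from h import *
def fit(L):
    k=(abs(L[:,1]-.015)<.035)&(abs(L[:,0])<.020)&(L[:,2]>.105)&(L[:,2]<.125);A=np.c_[L[k,0],L[k,1],np.ones(k.sum())]
    f=np.linalg.lstsq(A,L[k,2],rcond=None)[0];r=abs(A@f-L[k,2])<.003;f=np.linalg.lstsq(A[r],L[k,2][r],rcond=None)[0];return k.sum(),np.round(f,4),"deg slope",np.degrees(np.arctan(f[:2]))
s=ctrl.sense();p=ctrl.grab_frame("wrist");cv2.imwrite("pics/w2.png",p["frame"][...,::-1])
Q=wcloud(p,s).reshape(-1,3)[p["depth"].ravel()>0];L=np.c_[(Q-C)@ex,(Q-C)@ey,Q[:,2]];print("w",fit(L))
k=(abs(L[:,1]+.063)<.02)&(abs(L[:,0])<.03)&(L[:,2]>.125)&(L[:,2]<.2);print("pin",k.sum())
for z in np.arange(.125,.18,.01):
    m=k&(L[:,2]>=z)&(L[:,2]<z+.01)
    if m.any(): print(round(z,3),m.sum(),np.round(L[m].mean(0),4),np.round(L[m,0].min(),4),np.round(L[m,0].max(),4))
for z in((.09,.103),):
    for sg in(1,-1):
        m=(L[:,2]>z[0])&(L[:,2]<z[1])&(L[:,1]*sg>.12)&(abs(L[:,0])<.035)&(abs(L[:,1])<.17)
        if m.any():print("head",sg,m.sum(),np.round(np.percentile(L[m],[2,98],axis=0),4).tolist())
k=(L[:,2]>.125)&(L[:,2]<.14)&(L[:,1]>.03)&(L[:,1]<.11)&(abs(L[:,0])<.03);print("spring",k.sum(),np.round(np.percentile(L[k],[2,98],axis=0),4).tolist() if k.any() else "")
p=ctrl.grab_frame("side");Q=cloud(p).reshape(-1,3);L=np.c_[(Q-C)@ex,(Q-C)@ey,Q[:,2]];print("s",fit(L))
p=ctrl.grab_frame("top");Q=cloud(p).reshape(-1,3);L=np.c_[(Q-C)@ex,(Q-C)@ey,Q[:,2]];print("t",fit(L))
E
python3 tilt.py
```

```text
w (np.int64(2842), array([ 0.013 , -0.0009,  0.1154]), 'deg slope', array([ 0.74674619, -0.0507204 ]))
pin 430
0.125 36 [-0.0002 -0.0553  0.1293] -0.0072 0.0077
0.135 42 [ 0.001  -0.0551  0.1392] -0.007 0.0075
0.145 38 [ 1.000e-04 -5.510e-02  1.501e-01] -0.0067 0.0072
0.155 47 [ 0.0003 -0.0548  0.1596] -0.0074 0.007
0.165 146 [-0.0002 -0.0584  0.1729] -0.0072 0.0068
0.175 121 [-1.000e-04 -6.050e-02  1.756e-01] -0.0069 0.0066
head 1 17 [[-0.0127, 0.1201, 0.091], [0.0143, 0.122, 0.0978]]
head -1 1176 [[-0.0208, -0.1644, 0.0926], [0.0235, -0.1207, 0.0996]]
spring 436 [[-0.0138, 0.066, 0.1257], [0.0146, 0.0859, 0.1348]]
s (np.int64(150), array([0.0059, 0.0071, 0.1141]), 'deg slope', array([0.33923623, 0.4081463 ]))
t (np.int64(146), array([0.0276, 0.0002, 0.1153]), 'deg slope', array([1.57961198, 0.00935555]))
```

View pics/w2.png

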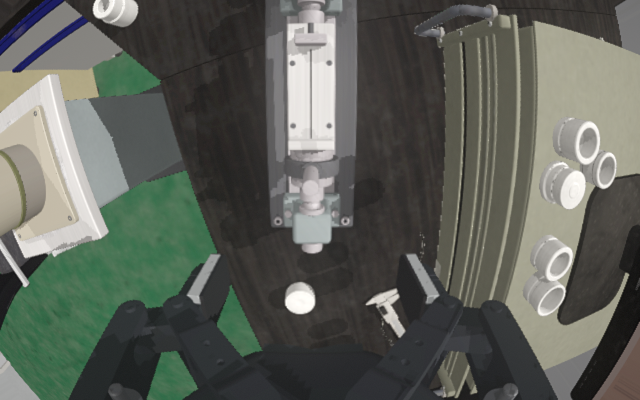

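Wrist view: seat with engraved line at (312,95) faces up, pin upright at (312,180). Seat tilt <1.5° in all three cameras. Now go look at the bar along the slope normal.

```bash
cat >> h.py <<'E'
RY=np.radians(4.0);rx=np.array([np.cos(RY),np.sin(RY),0]);ry=np.array([-np.sin(RY),np.cos(RY),0])
A=np.radians(35);bx=rx*np.cos(A)+np.array([0,0,np.sin(A)]);bz=-rx*np.sin(A)+np.array([0,0,np.cos(A)])
B=np.array([.5195,.361,.062])+bz*.012
E
python3 - <<'E'
from h import *
s=ctrl.sense();p=ctrl.grab_frame("wrist");print(np.round(p["T_tool_cam"],3).tolist(),np.round(s["joint_pos"],2))
Q=wcloud(p,s).reshape(-1,3)[p["depth"].ravel()>0];L=np.c_[(Q-C)@ex,(Q-C)@ey,Q[:,2]]
k=(abs(L[:,0])<.014)&(L[:,2]>.118)&(L[:,1]>-.05)&(L[:,1]<.11);h=np.histogram(L[k,1],np.arange(-.05,.11,.002));print([(round(a,3),int(b)) for a,b in zip(h[1],h[0]) if b])
k=(abs(L[:,0])<.02)&(L[:,2]>.095)&(L[:,2]<.1)&(L[:,1]<-.1);h=np.histogram(L[k,1],np.arange(-.18,-.1,.002));print([(round(a,3),int(b)) for a,b in zip(h[1],h[0]) if b])
k=(abs(L[:,0])<.014)&(L[:,2]>.118)&(L[:,1]>.055)&(L[:,1]<.1);print(np.round(L[k][::8],3).tolist())
print(delta(B+bz*.14,rot(-bx,-bz)),delta(B+bz*.14,rot(bx,-bz)),B)
E
```

```text
[[-0.0, -0.947, -0.322, 0.082], [1.0, -0.0, 0.0, -0.0], [-0.0, -0.322, 0.947, -0.143], [0.0, 0.0, 0.0, 1.0]] [ 0.67  0.25 -0.65  1.52  0.15  1.43 -0.23]
[(np.float64(-0.05), 33), (np.float64(-0.048), 859), (np.float64(-0.046), 83), (np.float64(-0.038), 56), (np.float64(-0.036), 57), (np.float64(-0.034), 58), (np.float64(-0.032), 57), (np.float64(-0.03), 58), (np.float64(-0.028), 29), (np.float64(0.064), 31), (np.float64(0.066), 119), (np.float64(0.068), 64), (np.float64(0.07), 60), (np.float64(0.072), 68), (np.float64(0.074), 54), (np.float64(0.076), 7), (np.float64(0.078), 15), (np.float64(0.08), 13), (np.float64(0.082), 14), (np.float64(0.084), 15), (np.float64(0.086), 13)]
[(np.float64(-0.168), 1), (np.float64(-0.166), 14), (np.float64(-0.164), 24), (np.float64(-0.162), 24), (np.float64(-0.16), 23), (np.float64(-0.158), 21), (np.float64(-0.156), 31), (np.float64(-0.154), 33), (np.float64(-0.152), 49), (np.float64(-0.15), 47), (np.float64(-0.148), 51), (np.float64(-0.146), 48), (np.float64(-0.144), 58), (np.float64(-0.142), 53), (np.float64(-0.14), 48), (np.float64(-0.138), 63), (n
[... 1241 characters left out ...]
, [0.011, 0.069, 0.133], [-0.01, 0.068, 0.133], [-0.003, 0.068, 0.135], [0.004, 0.068, 0.134], [0.011, 0.068, 0.133], [-0.009, 0.067, 0.133], [-0.002, 0.068, 0.132], [0.005, 0.067, 0.133], [0.012, 0.067, 0.134], [-0.008, 0.066, 0.134], [-0.001, 0.067, 0.133], [0.006, 0.066, 0.133], [0.013, 0.067, 0.133], [-0.008, 0.066, 0.13], [-0.0, 0.066, 0.131], [0.007, 0.066, 0.129], [-0.013, 0.066, 0.124], [-0.006, 0.066, 0.126], [0.002, 0.066, 0.125], [0.009, 0.066, 0.124], [-0.01, 0.066, 0.119], [-0.002, 0.066, 0.119], [0.006, 0.066, 0.119], [0.014, 0.066, 0.119]]
([-32.92, -23.98, -104.09], [0.4256, -0.233, 0.0899]) ([-22.07, 30.29, 69.67], [0.4256, -0.233, 0.0899]) [0.51263385 0.36051987 0.07182982]
```

carry_out([
  [[-16,-12,-52],[0.15,-0.08,0],0],
  [[-16,-12,-52],[0.2,-0.11,0],0],
  [[-16,-12,-52],[0.25,-0.14,0.02],0],
  [[-16,-12,-52],[0.3,-0.17,0.04],0],
  [[-32.9,-24,-104],[0.425,-0.233,0.09],0],
  [[-32.9,-24,-104],[0.425,-0.233,0.09],0],
  [[-32.9,-24,-104],[0.425,-0.233,0.09],0],
  [[-32.9,-24,-104],[0.425,-0.233,0.09],0],
  [[-32.9,-24,-104],[0.425,-0.233,0.09],0],
  [[-32.9,-24,-104],[0.425,-0.233,0.09],0],
  [[-32.9,-24,-104],[0.425,-0.233,0.09],0],
  [[-32.9,-24,-104],[0.425,-0.233,0.09],0],
  [[-32.9,-24,-104],[0.425,-0.233,0.09],0],
  [[-32.9,-24,-104],[0.425,-0.233,0.09],0],
  [[-32.9,-24,-104],[0.425,-0.233,0.09],0],
  [[-32.9,-24,-104],[0.425,-0.233,0.09],0],
])

```text
time_s: 7.2
tcp_pos: [0.4335, 0.3543, 0.1874]
ee_rot: [-0.03, 0.953, 0.01, 0.301]
wrist_force: [0.5, -0.1, 1.5]
finger_gap: 1.002
grip_force: 0.0
```

```bash
cat > bar.py <<'E'
from h import *
import sys
s=ctrl.sense();p=ctrl.grab_frame("wrist");cv2.imwrite("pics/%s.png"%sys.argv[1],p["frame"][...,::-1])
print(s["tcp_pos"],np.round(s["joint_pos"],2),"rot err",np.degrees((R.from_quat(s["ee_rot"]).inv()*rot(-bx,-bz)).as_rotvec()))
Q=wcloud(p,s).reshape(-1,3)[p["depth"].ravel()>0];L=(Q-B)@np.c_[bx,ry,bz]
k=(abs(L[:,0])<.045)&(abs(L[:,1])<.03)&(abs(L[:,2]-.012)<.008);q=L[k];f=np.linalg.lstsq(np.c_[q[:,:2],np.ones(len(q))],q[:,2],rcond=None)[0]
print("top plane",len(q),f)
top=(abs(L[:,2]-f[2])<.004)&(abs(L[:,0])<.07)&(abs(L[:,1])<.03);r=cv2.minAreaRect(L[top,:2].astype(np.float32));print("all",r,np.percentile(L[top],[1,99],axis=0))
m=top&(abs(L[:,0])<.03);print("mid",np.percentile(L[m],[1,50,99],axis=0)[:,1])
for a in np.arange(-.04,.05,.02):
    m=top&(abs(L[:,0]-a)<.008);print(round(a,2),m.sum(),np.round(np.percentile(L[m,1],[1,99]),4) if m.any() else "")
print([(np.round(b["at"],3),round(b["p"],2),np.round((b["at"]-B)@np.c_[bx,ry,bz],3)) for b in ctrl.boxes_of(p,"test_bar")])
print(delta(B+bz*.14,rot(-bx,-bz)))
E
python3 bar.py w3
```

```text
[0.43353616 0.35427791 0.18736956] [ 0.21  0.04 -1.27  2.06  0.76  0.85  0.13] rot err [-0.11737314  0.07475412 -0.30144028]
top plane 2402 [ 1.79708356e-05 -1.10355207e-02  9.96205534e-03]
all ((0.0033029280602931976, 0.005201195832341909), (0.023500191047787666, 0.09984815865755081), 89.45790100097656) [[-0.04588551 -0.00670617  0.00809398]
 [ 0.05200294  0.01667204  0.01145313]]
mid [-0.00660001  0.00463983  0.01656389]
-0.04 453 [-0.0061  0.0171]
-0.02 450 [-0.0063  0.0164]
0.0 420 [-0.0065  0.0167]
0.02 395 [-0.0067  0.0161]
0.04 372 [-0.0069  0.0164]
[(array([0.485, 0.511, 0.032]), 0.98, array([-0.037,  0.152, -0.023])), (array([0.469, 0.241, 0.026]), 0.89, array([-0.069, -0.116, -0.008])), (array([0.364, 0.331, 0.025]), 0.8, array([-0.15 , -0.019,  0.048])), (array([0.504, 0.363, 0.077]), 0.71, array([-0.004,  0.003,  0.009])), (array([0.379, 0.636, 0.029]), 0.62, array([-0.118,  0.284,  0.031]))]
([-0.06, 0.06, -0.21], [0.0011, 0.0003, 0.0002])
```

View pics/w3.png

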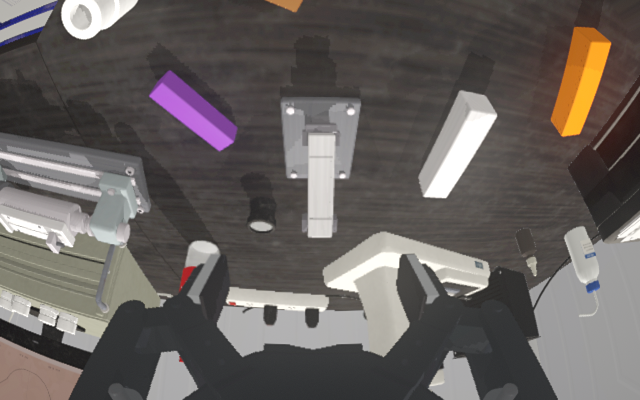

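Wrist view: the small bar on the rest at (320,185) (purple at (193,110), larger white at (458,145), loupe at (262,215)). Bar measured 100×23.5 mm as it must be; centre offset +3 mm along, +5 mm across. Grasp.

carry_out([
  [[0,0,0],[-0.002,0.005,0.04],0],
  [[0,0,0],[-0.002,0.005,0.08],0],
  [[0,0,0],[-0.002,0.005,0.115],0],
  [[0,0,0],[-0.002,0.005,0.14],0],
  [[0,0,0],[-0.002,0.005,0.149],0],
  [[0,0,0],[-0.002,0.005,0.149],0.3],
  [[0,0,0],[-0.002,0.005,0.149],0.5],
  [[0,0,0],[-0.002,0.005,0.149],0.7],
  [[0,0,0],[-0.002,0.005,0.149],0.9],
  [[0,0,0],[-0.002,0.005,0.149],1],
  [[0,0,0],[-0.002,0.005,0.149],1],
  [[0,0,0],[-0.002,0.005,0.149],1],
  [[0,0,0],[-0.002,0.005,0.149],1],
], squeeze=60)

```text
time_s: 8.6
tcp_pos: [0.5199, 0.3663, 0.0681]
ee_rot: [-0.033, 0.953, 0.011, 0.303]
wrist_force: [-4.5, -0.3, 6.5]
finger_gap: 0.266
grip_force: 59.6
```

carry_out([
  [[0,0,0],[0,0,-0.02],1],
  [[0,0,0],[0,0,-0.05],1],
  [[0,0,0],[0,0,-0.1],1],
  [[0,0,0],[0,0,-0.14],1],
  [[0,0,0],[0,0,-0.16],1],
  [[0,0,0],[0,0,-0.16],1],
])

```text
time_s: 9.2
tcp_pos: [0.4277, 0.36, 0.2001]
ee_rot: [-0.033, 0.952, 0.01, 0.305]
wrist_force: [0.5, -0.5, -2.3]
finger_gap: 0.263
grip_force: 63.1
```

Run:
```python
from h import *
C+=ey*.003
s=ctrl.sense();print(s["finger_gap"],s["grip_force"],s["wrist_force"],s["tcp_pos"],np.round(s["joint_pos"],2))
p=ctrl.grab_frame("wrist");T=wcloud(p,s).reshape(-1,3)[p["depth"].ravel()>0]
L=R.from_quat(s["ee_rot"]).inv().apply(T-s["tcp_pos"]) # tool coords
k=(abs(L[:,1])<.011)&(abs(L[:,0])<.08)&(L[:,2]>-.04)&(L[:,2]<.02)
h=np.histogram(L[k,0],np.arange(-.08,.08,.005));print([(round(float(a),3),int(b)) for a,b in zip(h[1],h[0]) if b])
print(np.round(np.percentile(L[k],[1,50,99],axis=0),4).tolist())
m=k&(L[:,0]>.01)&(L[:,0]<.05);
print(np.round(L[m][::40],4).tolist()[:25])
print(delta(loc(0,.018,.12),rot(ey,[0,0,-1])))
cv2.imwrite("pics/w4.png",p["frame"][150:,100:540,::-1])
```

```text
0.2631321715755857 63.080148696899414 [ 0.5110386  -0.48233843 -2.30069694] [0.42771077 0.36002508 0.20012669] [ 0.31  0.02 -1.38  2.05  0.72  0.86  0.16]
[(-0.05, 154), (-0.045, 249), (-0.04, 238), (-0.035, 256), (-0.03, 282), (-0.025, 308), (-0.02, 310), (-0.015, 335), (-0.01, 388), (-0.005, 420), (0.0, 449), (0.005, 468), (0.01, 498), (0.015, 454), (0.02, 480), (0.025, 493), (0.03, 522), (0.035, 540), (0.04, 566), (0.045, 615), (0.05, 585)]
[[-0.0466, -0.0108, -0.0374], [0.0145, 0.0001, -0.0172], [0.0506, 0.0107, 0.0009]]
[[0.05, 0.0028, 0.0004], [0.0498, -0.0082, -0.0176], [0.0497, 0.01, -0.0169], [0.0493, 0.0049, -0.017], [0.049, -0.0002, -0.0178], [0.0485, -0.0048, -0.0175], [0.0479, -0.0099, -0.0169], [0.0481, 0.007, -0.0174], [0.0475, 0.002, -0.017], [0.0473, -0.0031, -0.0178], [0.0468, -0.0082, -0.0176], [0.0466, 0.0088, -0.0169], [0.0465, 0.0036, -0.0181], [0.0454, -0.0014, -0.0159], [0.0455, -0.0065, -0.0178], [0.0449, 0.0106, -0.0157], [0.045, 0.0058, -0.0174], [0.0443, 0.0007, -0.0166], [0.0438, -0.004, -0.0167], [0.0436, -0.0087, -0.0173], [0.0437, 0.0088, -0.0177], [0.0432, 0.0041, -0.0173], [0.0427, -0.0006, -0.0175], [0.0424, -0.0053, -0.0178], [0.0416, -0.0101, -0.0167]]
([33.06, 24.33, 103.87], [-0.1028, -0.3983, 0.0665])
```

View pics/w4.png

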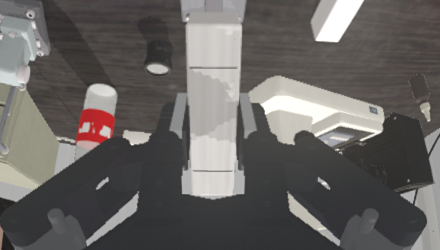

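Crop: bar held squarely between the pads (centre (213,110)), spanning ±50 mm about the tool, 7 mm past the fingertips. Compute hover over the seat.

```bash
echo 'C=C+ey*.0045' >> h.py
python3 - <<'E'
from h import *
print(C,delta(loc(0,.004,.165),rot(ey,[0,0,-1])))
E
```

```text
[ 0.57358103 -0.04683178  0.085     ] ([33.06, 24.33, 103.87], [-0.1257, -0.4103, 0.0277])
```

carry_out([
  [[8,6,26],[-0.03,-0.06,-0.02],1],
  [[8,6,26],[-0.04,-0.1,-0.01],1],
  [[16,12,52],[-0.05,-0.15,0],1],
  [[16,12,52],[-0.06,-0.2,0],1],
  [[33.1,24.3,103.9],[-0.126,-0.41,0.028],1],
  [[33.1,24.3,103.9],[-0.126,-0.41,0.028],1],
  [[33.1,24.3,103.9],[-0.126,-0.41,0.028],1],
  [[33.1,24.3,103.9],[-0.126,-0.41,0.028],1],
  [[33.1,24.3,103.9],[-0.126,-0.41,0.028],1],
  [[33.1,24.3,103.9],[-0.126,-0.41,0.028],1],
  [[33.1,24.3,103.9],[-0.126,-0.41,0.028],1],
  [[33.1,24.3,103.9],[-0.126,-0.41,0.028],1],
  [[33.1,24.3,103.9],[-0.126,-0.41,0.028],1],
  [[33.1,24.3,103.9],[-0.126,-0.41,0.028],1],
  [[33.1,24.3,103.9],[-0.126,-0.41,0.028],1],
  [[33.1,24.3,103.9],[-0.126,-0.41,0.028],1],
  [[33.1,24.3,103.9],[-0.126,-0.41,0.028],1],
  [[33.1,24.3,103.9],[-0.126,-0.41,0.028],1],
], squeeze=80)

```text
time_s: 11.05
tcp_pos: [0.5748, -0.0418, 0.2468]
ee_rot: [0.787, 0.617, -0.002, -0.002]
wrist_force: [-0.4, -0.5, -2.5]
finger_gap: 0.258
grip_force: 84.2
```

```bash
cat > held.py <<'E'
from h import *
import sys
s=ctrl.sense();print(s["finger_gap"],s["wrist_force"],np.round(s["joint_pos"],2))
t=s["tcp_pos"]-C;print("loc",np.round([t@ex,t@ey,s["tcp_pos"][2]],4))
p=ctrl.grab_frame("wrist");T=wcloud(p,s).reshape(-1,3)[p["depth"].ravel()>0]
L=R.from_quat(s["ee_rot"]).inv().apply(T-s["tcp_pos"])
k=(abs(L[:,1])<.010)&(abs(L[:,0])<.06)&(abs(L[:,2]+.017)<.006);q=L[k];f=np.linalg.lstsq(np.c_[q[:,:2],np.ones(len(q))],q[:,2],rcond=None)[0]
print("top plane",f,"x ends",np.percentile(q[:,0],[.5,99.5]))
k=(abs(L[:,0])<.06)&(abs(L[:,1])<.025)&(abs(L[:,2]+.017)<.004);print(cv2.minAreaRect(L[k,:2].astype(np.float32)))
G=np.c_[(T-C)@ex,(T-C)@ey,T[:,2]]
k=(abs(G[:,0])<.014)&(G[:,2]>.120)&(G[:,2]<.136)&(G[:,1]>.05)&(G[:,1]<.1);print("spring",k.sum(),np.percentile(G[k],[1,10,50],axis=0)[:,1] if k.any() else "",np.round(np.percentile(G[k],[2,98],axis=0)[:,0],4) if k.any() else "")
k=(abs(G[:,0])<.04)&(G[:,2]>.112)&(G[:,2]<.119)&(G[:,1]>.03)&(G[:,1]<.06);print("seat x",k.sum(),np.percentile(G[k],[1,99],axis=0).tolist() if k.any() else "")
if len(sys.argv)>1: cv2.imwrite("pics/%s.png"%sys.argv[1],p["frame"][...,::-1])
print(delta(loc(0,.004,.0468),rot(ey,[0,0,-1])))
E
python3 held.py
```

```text
0.25835214066379814 [-0.44059144 -0.53377639 -2.52108786] [ 0.6   0.3  -0.74  1.54  0.21  1.39 -0.4 ]
loc [-0.      0.0051  0.2468]
top plane [ 0.00241261 -0.00515803 -0.01666086] x ends [-0.04947798  0.0486698 ]
((-0.0007919855415821075, 0.001054283231496811), (0.04796446114778519, 0.10204041004180908), 77.2561264038086)
spring 536 [0.06203388 0.06295851 0.06810722] [-0.0132  0.0132]
seat x 1663 [[-0.021588088306851116, 0.030425754369569076, 0.11361338631379847], [0.02258951838616705, 0.059596361833271924, 0.11709699883620125]]
([-0.31, 0.06, 0.08], [-0.001, 0.0006, 0.1152])
```

carry_out([
  [[-0.3,0,0],[-0.001,0.0005,0.04],1],
  [[-0.3,0,0],[-0.001,0.0005,0.08],1],
  [[-0.3,0,0],[-0.001,0.0005,0.1],1],
  [[-0.3,0,0],[-0.001,0.0005,0.11],1],
  [[-0.3,0,0],[-0.001,0.0005,0.1145],1],
  [[-0.3,0,0],[-0.001,0.0005,0.1145],1],
  [[-0.3,0,0],[-0.001,0.0005,0.1145],1],
])

```text
time_s: 11.8
tcp_pos: [0.5754, -0.0428, 0.134]
ee_rot: [0.787, 0.617, 0.001, 0.001]
wrist_force: [-0.9, -0.7, -1.2]
finger_gap: 0.258
grip_force: 84.1
```

carry_out([
  [[0,0,0],[0.004,0,0],1],
  [[0,0,0],[0.008,0,0],1],
  [[0,0,0],[0.011,0,0],1],
  [[0,0,0],[0.014,0,0],1],
  [[0,0,0],[0.014,0,0],1],
])

```text
time_s: 12.3
tcp_pos: [0.5782, -0.0294, 0.1328]
ee_rot: [0.787, 0.617, -0.0, 0.0]
wrist_force: [-0.6, -4.0, 0.5]
finger_gap: 0.26
grip_force: 84.3
```

```bash
python3 held.py
```

```text
0.26017811401451796 [-0.5689791  -3.9670218   0.49168173] [ 0.56  0.4  -0.72  1.68  0.28  1.17 -0.47]
loc [0.0003 0.018  0.1328]
top plane [ 0.00191425 -0.00499824 -0.01667858] x ends [-0.04956736  0.04862999]
((-0.00046739354729652405, 0.001064252108335495), (0.04779480770230293, 0.10088764876127243), 77.27056884765625)
spring 1806 [0.06635232 0.06758194 0.07347208] [-0.0133  0.0132]
seat x 1446 [[-0.022541942197998075, 0.030335817195432747, 0.1135156598214967], [0.02300711986362337, 0.05978267016098972, 0.11687147426206773]]
([0.01, 0.04, 0.02], [-0.0138, -0.0003, 0.001])
```

Spring contact felt (~4 N) and the stop is seen to move. Push 6 mm further, then lower.

carry_out([
  [[0,0,0],[0.003,0,0],1],
  [[0,0,0],[0.006,0,0],1],
  [[0,0,0],[0.006,0,0],1],
  [[0,0,0],[0.006,0,0.004],1],
  [[0,0,0],[0.006,0,0.007],1],
  [[0,0,0],[0.006,0,0.009],1],
  [[0,0,0],[0.006,0,0.009],1],
  [[0,0,0],[0.006,0,0.009],1],
])

```text
time_s: 13.15
tcp_pos: [0.5792, -0.0242, 0.1234]
ee_rot: [0.787, 0.616, -0.001, 0.0]
wrist_force: [0.4, -5.6, -2.6]
finger_gap: 0.253
grip_force: 84.3
```

```bash
python3 held.py
```

```text
0.25272920368586155 [ 0.44316525 -5.64668468 -2.60900103] [ 0.54  0.41 -0.72  1.68  0.29  1.16 -0.49]
loc [-0.      0.0233  0.1234]
top plane [ 0.0058371  -0.00524892 -0.01664734] x ends [-0.04925108  0.05201194]
((-0.000642869621515274, 0.00100727379322052), (0.04794811084866524, 0.10156092792749405), 77.66199493408203)
spring 2072 [0.07149501 0.07277969 0.07872167] [-0.0132  0.0134]
seat x 1709 [[-0.022350721957536134, 0.030499551513298473, 0.1137427457472696], [0.023158593324761594, 0.059670931299971086, 0.11693674147652819]]
([-0.04, 0.06, -0.01], [-0.0192, 0.0, -0.0084])
```

carry_out([
  [[0,0,0],[0,0,0.001],1],
  [[0,0,0],[0,0,0.0015],1],
  [[0,0,0],[0,0,0.0015],1],
])

```text
time_s: 13.5
tcp_pos: [0.5794, -0.0242, 0.1226]
ee_rot: [0.787, 0.616, -0.001, 0.0]
wrist_force: [-3.0, -5.3, 5.0]
finger_gap: 0.257
grip_force: 85.0
```

Seat contact. Slide back to the fixed stop.

carry_out([
  [[0,0,0],[-0.002,0,0],1],
  [[0,0,0],[-0.004,0,0],1],
  [[0,0,0],[-0.005,0,0],1],
  [[0,0,0],[-0.005,0,0],1],
])

```text
time_s: 13.9
tcp_pos: [0.5785, -0.0281, 0.1226]
ee_rot: [0.787, 0.617, 0.0, 0.0]
wrist_force: [-1.8, -2.9, 5.5]
finger_gap: 0.261
grip_force: 85.1
```

```bash
python3 held.py
```

```text
0.2610045751332443 [-1.76672658 -2.90416091  5.49738744] [ 0.55  0.41 -0.71  1.69  0.29  1.15 -0.48]
loc [0.0003 0.0194 0.1226]
top plane [ 0.01184821 -0.0022371  -0.01662329] x ends [-0.0492936   0.05693845]
((-0.0005572810769081116, -0.0017323046922683716), (0.10132507979869843, 0.04791828244924545), 13.374225616455078)
spring 2106 [0.0676212  0.06893588 0.07490656] [-0.0133  0.0132]
seat x 1792 [[-0.02223217105970525, 0.030308925204079334, 0.11376427094430727], [0.02327844722314444, 0.059630498752258856, 0.11676321273816712]]
([0.03, -0.01, 0.05], [-0.0154, -0.0003, -0.0092])
```

carry_out([
  [[0,0,0],[-0.001,0,-0.0005],1],
  [[0,0,0],[-0.001,0,-0.0005],1],
  [[0,0,0],[-0.001,0,-0.0005],0.65],
  [[0,0,0],[-0.001,0,-0.0005],0.5],
  [[0,0,0],[-0.001,0,-0.0005],0.4],
  [[0,0,0],[-0.001,0,-0.0005],0.4],
  [[0,0,0],[-0.001,0,-0.02],0.3],
  [[0,0,0],[-0.001,0,-0.06],0.2],
  [[0,0,0],[-0.03,0,-0.1],0],
  [[0,0,0],[-0.06,0,-0.14],0],
  [[0,0,0],[-0.06,0,-0.16],0],
  [[0,0,0],[-0.06,0,-0.16],0],
], squeeze=20)

```text
time_s: 15.15
tcp_pos: [0.565, -0.0874, 0.2855]
ee_rot: [0.788, 0.616, 0.001, 0.002]
wrist_force: [0.5, 1.3, -0.4]
finger_gap: 1.004
grip_force: 0.0
```

Run:
```python
from h import *
s=ctrl.sense();p=ctrl.grab_frame("wrist");cv2.imwrite("pics/w5.png",p["frame"][...,::-1])
Q=wcloud(p,s).reshape(-1,3)[p["depth"].ravel()>0];L=np.c_[(Q-C)@ex,(Q-C)@ey,Q[:,2]]
k=(L[:,2]>.1365)&(L[:,2]<.142)&(abs(L[:,0])<.03)&(abs(L[:,1]-.018)<.056);q=L[k]
f=np.linalg.lstsq(np.c_[q[:,:2],np.ones(len(q))],q[:,2],rcond=None)[0];print("bar top",len(q),f,"tilt deg",np.degrees(f[:2]),cv2.minAreaRect(q[:,:2].astype(np.float32)),np.percentile(q,[1,99],axis=0)[:,:2].tolist())
k=(abs(L[:,0])<.014)&(L[:,2]>.128)&(L[:,2]<.1355)&(L[:,1]>.06)&(L[:,1]<.1);print("spring",k.sum(),np.percentile(L[k,1],[1,50,90]))
k=(L[:,2]>.112)&(L[:,2]<.1185)&(abs(L[:,0])<.023)&(abs(L[:,0])>.014)&(abs(L[:,1]-.02)<.04);q=L[k]
f=np.linalg.lstsq(np.c_[q[:,:2],np.ones(len(q))],q[:,2],rcond=None)[0];print("seat",len(q),np.degrees(f[:2]),f[2])
print(s["wrist_force"],s["time_s"])
```

```text
bar top 2689 [0.00913565 0.00248751 0.13952162] tilt deg [0.52343425 0.14252391] ((-0.000495527870953083, 0.017480649054050446), (0.024326052516698837, 0.09901686012744904), 0.20440654456615448) [[-0.01206450893606191, -0.031021108767510498], [0.011545434487845502, 0.06596329820969986]]
spring 307 [0.06776386 0.07242269 0.07697615]
seat 1336 [ 0.73799774 -0.0031711 ] 0.11535732144760236
[ 0.50512046  1.26462352 -0.44115267] 15.15
```

View pics/w5.png

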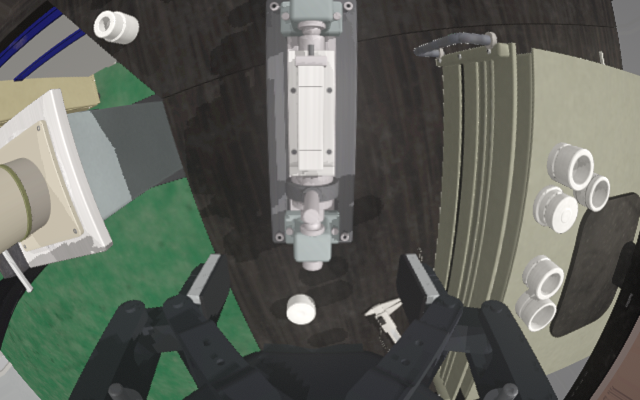

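The wrist view shows the bar lying along the seat at (312,118). It is centred to 0.5 mm, flat at 0.5°, and between the fixed stop and the open spring stop. The seat is level, the gripper is clear, and the samples are untouched.

```bash
python3 -c "
from rig import ctrl
print(ctrl.job_done())"
```

```text
the job is handed in; nothing more can be done
None
```

The job is done and handed in at about 15 s of the 51 s: the arbor seat faces up (within about 1°), and the bar lies centred on it, held by the spring stop against the fixed stop, with the gripper clear and the samples and loupe untouched.

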